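Ready the tape rewinder: bring the roll across, hold the tailstock open

TASK

Get the tape rewinder ready for me to load: slide the full tape roll sideways over the machine's front plate, flat and never lifted (its layers slip if it is picked up by the edge), until it sits centred in the middle ring in front of the two cones, and let go of it. Then pull the tailstock's upright handle back against its spring until its pointer stands level with the line on the index clamp, and keep it there: finish while still holding the handle, so that the cone stays open. Leave the part-used roll, the empty core and the knife where they are.

Things in the scene. Friction and masses are not known exactly. Their poses are not given: they have to be found in the camera images.
- machine: Bench tape rewinder, fixed. Origin on the table under the middle of the gap between its two core cones (largest 84 mm diameter), whose axis runs along its y at height 95 mm. Headstock cabinet at +y (x -70 to 200, y 80 to 220, top 165 mm); tailstock at -y (x -42 to 42, y -85 to -205, top 140 mm). In front, at -x, a flat plate (x -212 to -70, y -225 to 225, top 4 mm).
- load_mark (a point): Centre, at plate level, of the middle of three equal rings scribed on the front plate (the loading place, straight in front of the gap between the cones): machine frame x -140, y 0 mm; the outer rings lie at y -150 and 150 mm. Each ring is 124 mm inside diameter.
- roll: The full roll of amber packing tape, loose, lying flat on the front plate in the left or right ring: outer diameter 104 mm, height 48 mm, open cardboard core with a 76 mm hole right through, so the wall is 14 mm thick. About 0.2 kg. Origin at the centre of its underside, z up.
- handle: Upright handle in the tailstock's top slot, one piece with the sprung cone; slides along the machine's -y up to 75 mm. Spring: 8 N when home, plus 1.5 N per 10 mm, returns it. Origin on the cone axis (height 95 mm), z up, at machine x 0, y -100 mm when home. Black round grip, 18 to 23 mm diameter, 67 to 125 mm above the origin (162 to 220 mm over the table).
- pointer (a point): Tip of the thin steel pointer blade under the handle's grip, 23 mm to the machine's -x of the post and 52 mm above the handle's origin; it moves with the handle.
- index: Small dark index clamp (12 x 9 x 8 mm, white line across its top, brass thumbscrew to -x), fixed on the graduated rail on the tailstock's top beside the pointer's path; marks the opening wanted. Origin: middle of its inner edge, underside; axes as the machine's. The pointer is level with it when its y in this frame is 0. Set 45 to 62 mm from the pointer's home.
- part_roll: Bystander: part-used tape roll lying flat in the outer ring that the full roll does not occupy; outer diameter 89 mm, height 48 mm, same 76 mm hole. Origin at the centre of its underside.
- core: Bystander: empty cardboard core standing on the table beyond the headstock, 82 mm diameter, 75 mm tall. Origin at the centre of its underside.
- knife: Bystander: closed grey utility knife lying on the table beyond the right end of the front plate, 145 mm long, 22 mm wide, 18 mm tall. Origin under its middle, length along its x.

How it is judged (in metres and radians):
On the way, in this order (a step that is already met when the one before it is completed fails the run):
1. the full roll lies flat and still, let go, centred in the middle ring (within 10 mm) (horizontal distance between roll and load_mark below 0.01 m and linear speed of roll below 0.02 m/s and angle between roll's own z axis and vertical below 0.06 rad and contact force between the fingers and roll below 0.2 N), for 0.2 s.
2. the handle is pulled out until its pointer is within 6 mm of the index line, and held there (y of pointer in the frame of index between -0.006 and 0.006 m and contact force between the fingers and handle above 3 N), for 0.5 s.
At the end, for the whole second after the job is handed in: The fingers are holding the handle (contact force over 3 N) and keep it still, with its pointer within 6 mm of the index line either way; the full roll lies flat on the plate within 10 mm of the middle ring's centre, untouched by the handle (all of step 2 and contact force between handle and roll below 0.2 N and horizontal distance between roll and load_mark below 0.01 m and angle between roll's own z axis and vertical below 0.06 rad and height (world z) of roll below 0.008 m and linear speed of handle below 0.01 m/s); the arm keeps its last pose, push and grip.
It fails at once if the full roll is lifted off the plate (over 7 mm) or tipped (height (world z) of roll above 0.012 m or angle between roll's own z axis and vertical above 0.25 rad).
It fails at once if the part-used roll, the empty core or the knife is moved over 20 mm (distance of any of part_roll, core, knife from where it was at the start of the episode above 0.02 m).
It also fails if it takes over 50 s, if anything falls off the work surface, if the arm or the gripper's body presses on something with over 40 N, if the wrist force passes 120 N, or if a joint passes its speed limit or range.

ROBOT

A 6-joint arm with a two-finger parallel gripper is mounted at the origin on the work surface. World frame = base frame: x ahead of the robot, y to its left, z up, the work surface at z = 0. Lengths are in mm, angles in rad, forces in N, time in s.
With the tool pointing down it reaches from about 350 to 775 mm from the base axis. Payload 7.3 kg.
Tool frame: the origin (TCP) lies midway between the tips of the shut fingers; the grasp point (between the pads) lies 19 mm behind it; z points along the fingers, y is the line along which they close (so a half turn about z gives the same grasp; the last joint's range is limited). The gripper opens to 92 mm and grips with 3 to 60 N. Pads are 19 mm wide; open, the fingers measure 130 mm over their backs; the gripper's body (75 mm by 190 mm) begins 47 mm behind the grasp point.
Start: joints at [1.06, 0.342, 1.524, -0, 1.275, -0.146], TCP at [187.289, 490.48, 193.941] pointing down, gripper open.
Joint ranges: [-2.53, 2.53], [-0.77, 2.02], [0.04, 2.7], [-1, 4.14], [0.28, 2.66], [-3.11, 3.11]. Speed limits (rad/s): [2.57, 2.57, 3.14, 3.14, 3.14, 3.14].

INTERFACE

Orientations are given as [roll, pitch, yaw] about the fixed x, y, z axes, in that order (R = Rz(yaw) Ry(pitch) Rx(roll)).
In Python, from plant import bot gives the robot as it stands. The module is installed in compiled form; this text tells all that it offers.
- The arm moves only by the shell command python3 -m crank 'ROWS' [OPENING]. ROWS is JSON, a list of rows, each a list of 6 numbers: the shift along the tool's x, y, z in m, then the turn, a rotation vector about the tool's x, y, z in rad. In form: [[dx, dy, dz, wx, wy, wz], ...]. A call has 1 to 5 rows; each row shifts and turns the commanded pose from where the row before left it, along the tool's axes as they then stand; what a row does not reach is not made up. A row lasts 1/8 s, in which the tool goes at most 62.5 mm and 10.7 degrees, less where a joint would pass 70% of its speed; a pose out of reach is approached as far as the arm can. A call is refused whole if a number of a shift passes 0.0625 or a number of a turn 0.188, either way. A call with a gripper value outside its range is refused whole. OPENING is the opening in per cent of the stroke, from 0 (shut) to 100 (fully open), set as the call begins (- or left out, the last holds). The fingers move at their own pace and stop on an object; the grip force is fixed at half the most. Time passes only in rows, so rows that do not move let the fingers close. It gives the time, the measured TCP pose, the force, the opening and the grip force at its end, in the units of the state.
- bot.get_obs(): the state, without advancing time (a new reading comes with each control period).
- bot.capture(name): name is "side" or "top" or "wrist"; returns a dict with "color" (384x512x3 uint8, blue, green, red), "fov_y" (degrees; the focal length in pixels is half the picture's height over the tangent of half this angle, whatever the lens; pixels are square), "cx", "cy" (the principal point, pixels), "extrinsics" (4x4, takes a point from world to camera coordinates); the wrist camera has in their place "tool_from_camera" (4x4, takes a point from camera to tool coordinates, whose origin is the TCP and whose axes are the flange's). Camera axes: x right, y up, looking along -z (the intrinsics and any distortion apply to the point x, -y, -z); pixel columns grow to the right and rows downward; lengths in mm; the calibration is good to about 2 mm. A picture is of the moment at which its call begins: read the wrist's pose just before it. There is no depth.
- bot.close_job(): hands the job in; it is judged then, once.
The state is a dict: "time": time; "joint_positions": joint angles; "dq": joint speeds; "tau": joint torques, N m; "tool_pos": TCP position; "tcp_rot": TCP orientation; "contact_force": force on the tool from outside, world axes, zero at the start; "moment": the same for the moment, N m; "grip_width": finger opening in mm; "finger_force": force on a finger pad.
Only numpy, scipy, OpenCV 4.12 (cv2) and the standard library are available. Lean on these libraries where they do the work, as an engineer would, in place of code of your own. Each camera call takes 0.05 s, during which the arm holds its last target. There are 200 camera calls.

## Working session

There is one attempt and no reset: what is moved stays moved. The work goes in short steps, Python scripts to look and compute and a shell command to move; the robot and the scene stay as the last step left them, time stands still between calls to the robot, and variables do not carry over. Pictures are saved under pics/ and viewed, at most 13 in all, crops included, and the job is handed in when it is done.

```bash
mkdir -p pics; python3 - <<'E'
from plant import bot
import cv2,json
o=bot.get_obs();print(o)
for n in("top","side"):
    c=bot.capture(n);cv2.imwrite(f"pics/{n}0.png",c["color"]);print(n,{k:v for k,v in c.items() if k!="color"})
E
```

```text
{'time': 0.0, 'joint_positions': array([ 1.06003787e+00,  3.42739643e-01,  1.52501302e+00, -3.37346182e-06,
        1.27538856e+00, -1.45986198e-01]), 'dq': array([ 3.95001870e-04,  1.20244247e-04, -2.94963979e-04,  3.24356392e-07,
       -2.10220666e-04, -1.56243655e-04]), 'tau': array([ 1.15997234e-03, -4.31248677e+01, -2.44226342e+01,  7.18008773e-02,
        5.61328093e-02, -1.44677829e-04]), 'tool_pos': array([187.03642457, 490.06842603, 193.23761363]), 'tcp_rot': array([-3.14006009e+00, -2.22075617e-04,  2.77682121e+00]), 'contact_force': array([-0.25760867, -0.14840034, -0.43559464]), 'moment': array([ 0.01630596, -0.01281881,  0.02169253]), 'finger_force': 0.0, 'grip_width': 92.03218476094469}
top {'fov_y': 45.03436434549143, 'cx': 269.59619123173337, 'cy': 193.72563943650454, 'extrinsics': array([[ 4.18052598e-03, -9.99654035e-01,  2.59679185e-02,
         2.15238360e+01],
       [ 9.93568648e-01,  7.09070449e-03,  1.13009127e-01,
        -5.98025944e+02],
       [-1.13154161e-01,  2.53284721e-02,  9.93254552e-01,
        -1.04116194e+03],
       [ 0.00000000e+00,  0.00000000e+00,  0.00000000e+00,
         1.00000000e+00]])}
side {'fov_y': 50.77806608414672, 'cx': 255.7155751894091, 'cy': 189.1921109609823, 'extrinsics': array([[ 9.87926784e-01, -1.54888134e-01, -3.21474411e-03,
        -5.54269497e+02],
       [ 1.15953251e-01,  7.25507604e-01,  6.78375678e-01,
        -1.77147237e+02],
       [-1.02740021e-01, -6.70558262e-01,  7.34708177e-01,
        -1.00322197e+03],
       [ 0.00000000e+00,  0.00000000e+00,  0.00000000e+00,
         1.00000000e+00]])}
```

View pics/top0.png

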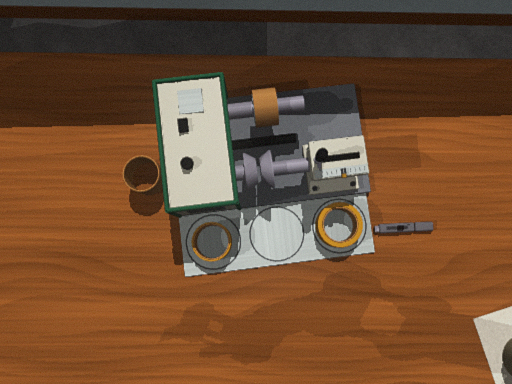

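View pics/side0.png

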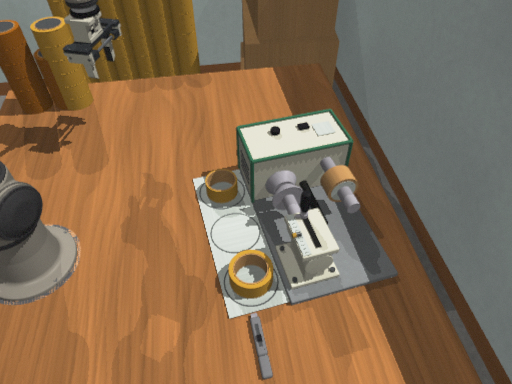

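The top view shows the full amber roll in the right ring at about (339,226), the middle ring at (277,234) and the part-used roll at (212,242). The handle grip is at (321,155) and the index with its brass screw at about (344,173). The side view agrees. I'll zoom in to measure.

```bash
python3 - <<'E'
import cv2
a=cv2.imread("pics/top0.png")[130:280,180:380];cv2.imwrite("pics/topc.png",cv2.resize(a,None,fx=4,fy=4,interpolation=cv2.INTER_CUBIC))
a=cv2.imread("pics/side0.png")[170:310,190:350];cv2.imwrite("pics/sidec.png",cv2.resize(a,None,fx=4,fy=4,interpolation=cv2.INTER_CUBIC))
E
cat > h.py <<'E'
import numpy as np,cv2
from plant import bot
def ray(c,u,v,z,T=None):
    "pixel -> world point at height z"
    f=192/np.tan(np.radians(c["fov_y"]/2))
    d=np.array([(u-c["cx"])/f,-(v-c["cy"])/f,-1])
    E=np.linalg.inv(c["extrinsics"]) if T is None else T
    d=E[:3,:3]@d;o=E[:3,3]
    return o+d*(z-o[2])/d[2]
E
```

```text
(no output)
```

View pics/topc.png

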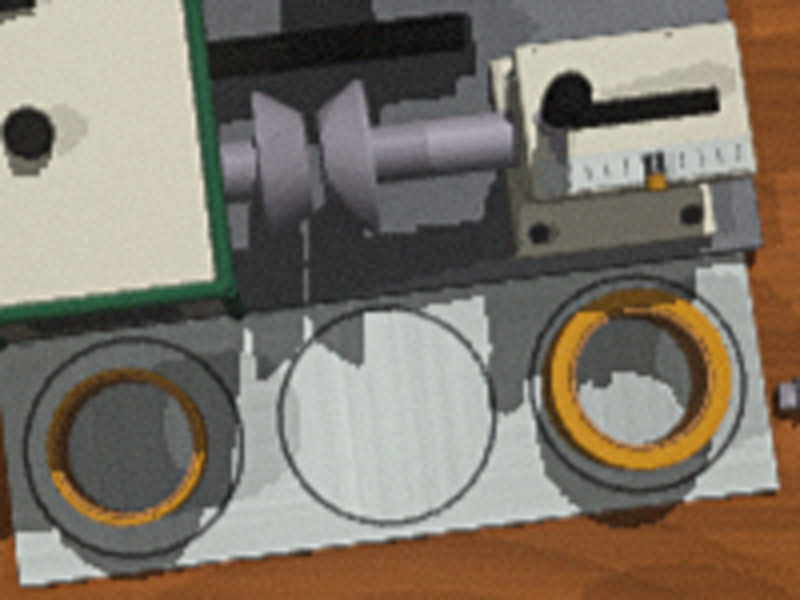

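View pics/sidec.png

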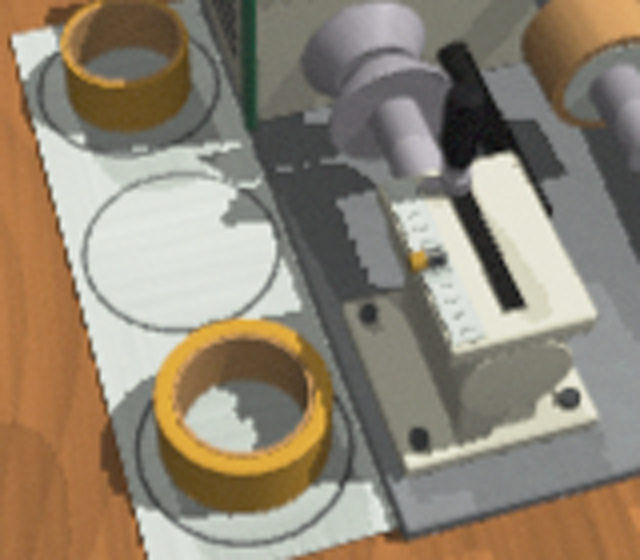

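The rings are at crop pixels (133,446), (387,414) and (638,384), and the roll's top rim is centred near (638,379). The grip top is at (570,98) and the index line at about (654,165).

```bash
python3 - <<'E'
from h import *
c=bot.capture("top")
p=lambda u,v,z:ray(c,180+(u+.5)/4-.5,130+(v+.5)/4-.5,z)
L,M,R=p(133.5,446,4),p(387.5,414,4),p(638.5,384,4)
e=L-R;yaw=np.arctan2(-e[0],e[1]);print(L,M,R,"yaw",yaw,np.linalg.norm(e))
cr,sr=np.cos(yaw),np.sin(yaw);Rm=np.array([[cr,-sr],[sr,cr]])
load=(L+M+R)[:2]/3;org=load-Rm@[-140,0]
print("load",load,"org",org)
f=lambda q:Rm.T@(q[:2]-org)
for n,q in dict(roll=p(638,379,52),grip=p(570,98,220),idx=p(655,165,148),thumb=p(655,181,144)).items(): print(n,q[:2],"machine",f(q))
print("handle home",org+Rm@[0,-100])
s=bot.capture("side");q=lambda u,v,z:ray(s,190+(u+.5)/4-.5,170+(v+.5)/4-.5,z)
for n,z in dict(idx=q(435,259,148),mid=q(181,251,4),grip=q(455,50,220),roll=q(244,396,52)).items(): print("side",n,z[:2],f(z))
E
```

```text
[488.20449353 156.73512016   4.        ] [507.68078134   7.43811789   4.        ] [ 526.17633398 -141.70489139    4.        ] yaw 0.1265544260703587 300.84597581475055
load [507.35386961   7.48944889] org [646.23424355  25.1598121 ]
roll [ 526.82880029 -132.97615865] machine [-138.4099475  -141.80032285]
grip [654.71601948 -71.96471542] machine [ -3.84481046 -97.41833401]
idx [ 634.08991068 -126.40790273] machine [ -31.17761473 -148.82275813]
thumb [ 626.25228276 -127.03893741] machine [ -39.03220978 -148.45950528]
handle home [658.85593155 -74.040455  ]
side idx [ 634.28983599 -129.91075051] [ -31.4214068  -152.32282644]
side mid [506.69403956   4.20421189] [-141.06920554   -3.17568218]
side grip [659.36047971 -45.76296519] [  4.06960965 -72.01233707]
side roll [ 527.57698045 -139.32440751] [-138.46900694 -148.19223563]
```

```bash
python3 -m crank '[[0,0,0,0,0,-0.1637],[0,0,0,0,0,-0.1637],[0,0,0,0,0,-0.1637]]' 20
python3 -m crank '[[-0.0215,-0.0554,0,0,0,0],[-0.0215,-0.0554,0,0,0,0],[-0.0215,-0.0554,0,0,0,0],[-0.0215,-0.0554,0,0,0,0],[-0.0215,-0.0554,0,0,0,0]]'
python3 -m crank '[[-0.0215,-0.0554,0,0,0,0],[-0.0215,-0.0554,0,0,0,0],[-0.0215,-0.0554,0,0,0,0],[-0.0215,-0.0554,0,0,0,0],[-0.0215,-0.0554,0,0,0,0]]'
python3 -m crank '[[-0.0215,-0.0554,0,0,0,0],[-0.0215,-0.0554,0,0,0,0],[0,0,0,0,0,0]]'
cat >> h.py <<'E'
from scipy.spatial.transform import Rotation
def tcp(o):
    T=np.eye(4);T[:3,:3]=Rotation.from_euler("xyz",o["tcp_rot"]).as_matrix();T[:3,3]=o["tool_pos"];return T
def wr(name):
    o=bot.get_obs();c=bot.capture("wrist");cv2.imwrite(f"pics/{name}.png",c["color"])
    np.savez(f"{name}.npz",T=tcp(o)@c["tool_from_camera"],**{k:c[k] for k in("fov_y","cx","cy")});return o,c
E
python3 - <<'E'
from h import *
o,c=wr("w1");print(o["tool_pos"],o["tcp_rot"],o["grip_width"],c["tool_from_camera"],c["fov_y"])
E
```

```text
time: 0.57
tool_pos: [187.2, 490.4, 193.7]
tcp_rot: [-3.141, -0.0, -3.01]
contact_force: [0.7, 0.1, 0.4]
grip_width: 66.0
finger_force: 0.0
time: 1.2
tool_pos: [329.4, 227.6, 194.0]
tcp_rot: [3.141, 0.001, -3.015]
contact_force: [1.5, -0.1, -0.0]
grip_width: 19.3
finger_force: 0.0
time: 1.82
tool_pos: [471.0, -33.9, 194.0]
tcp_rot: [3.141, 0.0, -3.016]
contact_force: [0.0, 1.0, 0.0]
grip_width: 18.3
finger_force: 0.0
time: 2.2
tool_pos: [527.9, -140.0, 192.8]
tcp_rot: [-3.141, -0.001, -3.02]
contact_force: [-0.8, 1.2, -0.6]
grip_width: 18.4
finger_force: 0.0
[ 527.86078329 -139.95154859  192.8026442 ] [-3.14140587e+00 -6.06040318e-04 -3.01950942e+00] 18.402356363228698 [[-1.87387916e-03  9.51483743e-01  3.07693314e-01  8.44719878e+01]
 [ 9.99998234e-01  1.82612297e-03  4.43134529e-04 -4.09701730e-01]
 [-1.40250528e-04  3.07693601e-01 -9.51485485e-01 -1.90633893e+02]
 [ 0.00000000e+00  0.00000000e+00  0.00000000e+00  1.00000000e+00]] 69.91263499785556
```

View pics/w1.png

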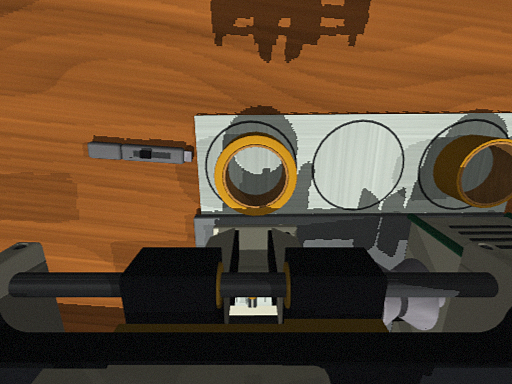

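```bash
python3 - <<'E'
from h import *
d=np.load("w1.npz")
r=lambda u,v,z:ray(d,u,v,z,d["T"])
M=r(358.5,164.5,4);P=r(256.5,174.5,52);print("mid ring",M,"roll",P)
print("ring L/R/T/B",[r(*x,4)[:2].round(1) for x in((313,164),(404,165),(358,121),(358,208))])
print("roll L/R/T/B",[r(*x,52)[:2].round(1) for x in((215,172),(297,172),(256,134),(256,215))])
print("plate corner",r(195,114,4),r(512,113,4))
E
```

```text
mid ring [503.90370721   5.77831292   4.        ] roll [ 523.80842607 -136.47348563   52.        ]
ring L/R/T/B [array([510.9, -57.7]), array([496.9,  69.3]), array([446.3,  -8.9]), array([567.7,  20.5])]
roll L/R/T/B [array([ 526.8, -187.8]), array([514.7, -87.2]), array([ 475. , -143.2]), array([ 577.5, -130.4])]
plate corner [ 463.39375166 -225.61057534    4.        ] [411.76123809 191.23251387   4.        ]
```

```bash
python3 -m crank '[[0.001,0.003,0.05,0,0,0],[0,0,0.05,0,0,0],[0,0,0.045,0,0,0],[0,0,0.02,0,0,0],[0,0,0.011,0,0,0]]' 10
python3 -m crank '[[0,0,0,0,0,0],[0,0,0,0,0,0]]'
python3 -m crank '[[0,0,0,0,0,0],[0,0,0,0,0,0],[0,0,0,0,0,0],[0,0,0,0,0,0]]' 60
```

```text
time: 2.88
tool_pos: [524.6, -132.0, 17.1]
tcp_rot: [3.14, -0.002, -3.014]
contact_force: [0.7, 0.1, 1.2]
grip_width: 9.1
finger_force: 0.0
time: 3.12
tool_pos: [526.3, -133.6, 19.1]
tcp_rot: [-3.141, 0.002, -3.015]
contact_force: [0.2, 0.1, 0.6]
grip_width: 9.3
finger_force: 0.0
time: 3.62
tool_pos: [525.6, -133.7, 18.0]
tcp_rot: [3.142, 0.0, -3.015]
contact_force: [0.5, -0.3, -0.9]
grip_width: 44.7
finger_force: 0.0
```

```bash
python3 -m crank '[[0,0,0,0,0,0],[0,0,0,0,0,0],[0,0,0,0,0,0]]' 
python3 - <<'E'
from h import *
o,c=wr("w2");print(o["tool_pos"],o["grip_width"],o["finger_force"])
E
```

```text
time: 4.0
tool_pos: [525.6, -133.7, 17.9]
tcp_rot: [3.142, 0.0, -3.015]
contact_force: [0.1, -0.3, -0.5]
grip_width: 55.3
finger_force: 0.0
[ 525.60341896 -133.65836344   17.8815474 ] 55.25188102846907 0.0
```

View pics/w2.png

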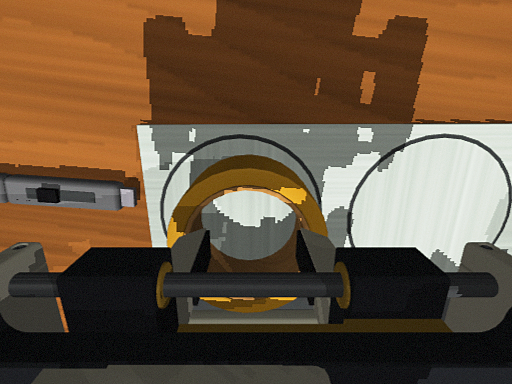

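The fingers are inside the hole, at about (200,265) and (310,265), and not yet touching the core. I'll keep opening.

```bash
python3 -m crank '[[0,0,0,0,0,0],[0,0,0,0,0,0],[0,0,0,0,0,0]]' 72
python3 -m crank '[[0,0,0,0,0,0],[0,0,0,0,0,0]]'
```

```text
time: 4.42
tool_pos: [525.9, -134.0, 18.0]
tcp_rot: [-3.141, 0.001, -3.015]
contact_force: [0.8, -1.9, 0.1]
grip_width: 66.2
finger_force: 1.1
time: 4.68
tool_pos: [525.8, -133.8, 18.0]
tcp_rot: [-3.141, 0.0, -3.015]
contact_force: [0.3, -1.9, 1.1]
grip_width: 66.1
finger_force: 1.4
```

```bash
python3 -m crank '[[0,0,0,0,0,0],[0,0,0,0,0,0],[0,0,0,0,0,0]]' 80
```

```text
time: 5.05
tool_pos: [526.3, -134.1, 19.4]
tcp_rot: [-3.14, 0.002, -3.015]
contact_force: [-2.2, -1.8, 10.9]
grip_width: 73.1
finger_force: 5.7
```

```bash
python3 -m crank '[[0,0,0,0,0,0],[0,0,0,0,0,0],[0,0,0,0,0,0]]' 70
python3 - <<'E'
from h import *
o,c=wr("w3");print(o["tool_pos"],o["grip_width"],o["finger_force"])
a=bot.capture("side")["color"][200:320,190:350];w=c["color"][110:,100:400]
b=np.zeros((440,800,3),np.uint8);b[:360,:480]=cv2.resize(a,(480,360),interpolation=cv2.INTER_CUBIC);b[:274,480:780]=w;cv2.imwrite("pics/m3.png",b)
E
```

```text
time: 5.42
tool_pos: [525.3, -133.3, 17.6]
tcp_rot: [3.141, -0.001, -3.015]
contact_force: [0.6, -0.2, 0.2]
grip_width: 64.3
finger_force: 0.3
[ 525.31122011 -133.27143174   17.62651921] 64.25679361969938 0.33503635621716654
```

View pics/m3.png

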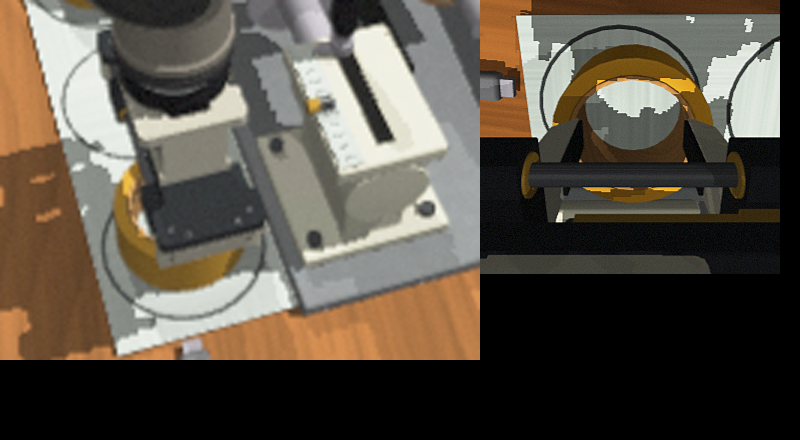

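The roll is still flat, and the fingers fit the hole with about 1 mm of play. I'll drag it gently to the middle ring.

```bash
python3 -m crank '[[0,0.006,0,0,0,0],[0,0.011,0,0,0,0],[0,0.013,0,0,0,0],[0,0.013,0,0,0,0],[0,0.013,0,0,0,0]]'
python3 -m crank '[[0,0.013,0,0,0,0],[0.001,0.013,0,0,0,0],[0,0.013,0,0,0,0],[0,0.013,0,0,0,0],[0,0.012,0,0,0,0]]'
python3 -m crank '[[0,0.010,0,0,0,0],[0,0.007,0,0,0,0],[0,0.0045,0,0,0,0],[0,0,0,0,0,0]]'
```

```text
time: 6.15
tool_pos: [518.3, -76.9, 17.9]
tcp_rot: [3.141, -0.0, -3.015]
contact_force: [0.8, -1.9, 0.8]
grip_width: 64.1
finger_force: 0.8
time: 6.78
tool_pos: [509.4, -13.9, 17.9]
tcp_rot: [3.141, -0.0, -3.015]
contact_force: [0.9, -2.0, 0.7]
grip_width: 64.3
finger_force: 0.8
time: 7.28
tool_pos: [506.7, 7.0, 17.9]
tcp_rot: [3.141, -0.0, -3.015]
contact_force: [0.1, 0.2, 0.0]
grip_width: 64.4
finger_force: 0.1
```

```bash
python3 -m crank '[[0,0,0,0,0,0],[0,0,0,0,0,0],[0,0,0,0,0,0],[0,0,0,0,0,0]]' 20
python3 -m crank '[[0,0,-0.03,0,0,0],[0,0,-0.06,0,0,0],[0,0,-0.06,0,0,0],[0,0,-0.06,0,0,0],[0,0,0,0,0,0]]'
python3 -m crank '[[0,0,-0.03,0,0,0],[0,0,0,0,0,0]]'
python3 - <<'E'
from h import *
o,c=wr("w4");print(o["tool_pos"],o["tcp_rot"])
t=bot.capture("top")["color"][170:270,220:340];
b=np.zeros((400,800,3),np.uint8);b[:384,:420]=c["color"][:,60:480];b[:316,421:]=cv2.resize(t,(379,316),interpolation=cv2.INTER_CUBIC);cv2.imwrite("pics/m4.png",b)
E
```

```text
time: 7.78
tool_pos: [506.8, 6.5, 17.9]
tcp_rot: [3.141, -0.0, -3.015]
contact_force: [-0.0, -0.4, -0.0]
grip_width: 29.1
finger_force: 0.0
time: 8.4
tool_pos: [509.3, 6.3, 232.9]
tcp_rot: [-3.139, 0.01, -3.015]
contact_force: [0.6, -0.0, -0.7]
grip_width: 18.4
finger_force: 0.0
time: 8.65
tool_pos: [507.4, 6.5, 258.6]
tcp_rot: [-3.141, 0.002, -3.015]
contact_force: [0.6, 0.5, -0.1]
grip_width: 18.4
finger_force: 0.0
[507.42262399   6.4721653  258.57895857] [-3.14102723e+00  2.42370868e-03 -3.01529736e+00]
```

View pics/m4.png

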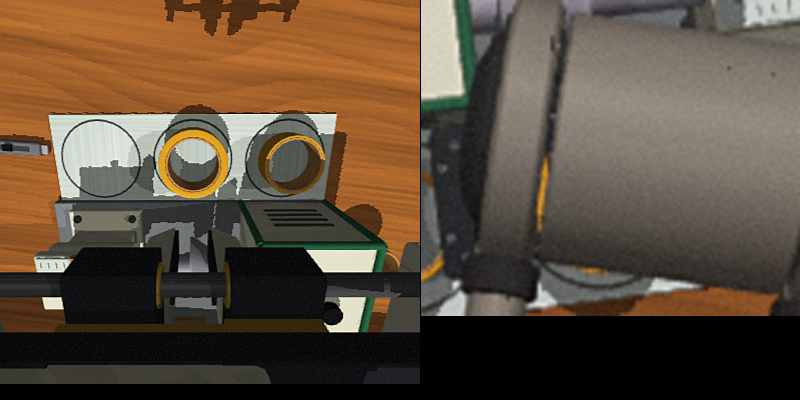

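The roll's top rim is at about column 194 in the middle ring, which spans columns 154 to 232. I'll check the numbers.

```bash
python3 - <<'E'
from h import *
d=np.load("w4.npz");r=lambda u,v,z:ray(d,u+60,v,z,d["T"])
for n,u,v,z in(("ringL",101,158.5,4),("ringM",192.8,158,4),("roll",194,163.5,52),("ringMl",154,159,4),("ringMr",231.5,159,4),("ringMtop",192.5,119.5,4),("rollL",159,163,52),("rollR",229,163,52),("rollT",194,129,52)): print(n,r(u,v,z).round(1))
E
```

```text
ringL [ 524.2 -143.4    4. ]
ringM [504.8   5.4   4. ]
roll [503.8   7.   52. ]
ringMl [514.3 -57.4   4. ]
ringMr [498.5  68.3   4. ]
ringMtop [444.6  -2.6   4. ]
rollL [509.4 -43.9  52. ]
rollR [496.7  57.8  52. ]
rollT [454.8   0.9  52. ]
```

The roll is about 2 mm off centre, so it's placed. I'll move over the handle next, fingers open, and look there.

```bash
python3 -m crank '[[-0.035,-0.025,0,0,0,0],[-0.035,-0.025,0,0,0,0],[-0.035,-0.025,0,0,0,0],[-0.033,-0.024,0,0,0,0],[0,0,0,0,0,0]]' 100
python3 -m crank '[[0,0,0,0,0,0],[0,0,0,0,0,0]]'
python3 - <<'E'
from h import *
o,c=wr("w5");print(o["tool_pos"],o["tcp_rot"])
cv2.imwrite("pics/w5c.png",cv2.resize(c["color"][80:270,150:380],None,fx=3,fy=3,interpolation=cv2.INTER_CUBIC))
E
```

```text
time: 9.38
tool_pos: [656.8, -75.6, 253.5]
tcp_rot: [3.14, -0.005, -3.017]
contact_force: [-0.2, -0.6, -1.4]
grip_width: 63.7
finger_force: 0.0
time: 9.62
tool_pos: [655.4, -73.5, 258.1]
tcp_rot: [3.141, -0.0, -3.015]
contact_force: [0.3, -1.2, -0.5]
grip_width: 84.0
finger_force: 0.0
[655.37651103 -73.50849206 258.06765869] [ 3.14124835e+00 -2.39038501e-04 -3.01461277e+00]
```

View pics/w5c.png

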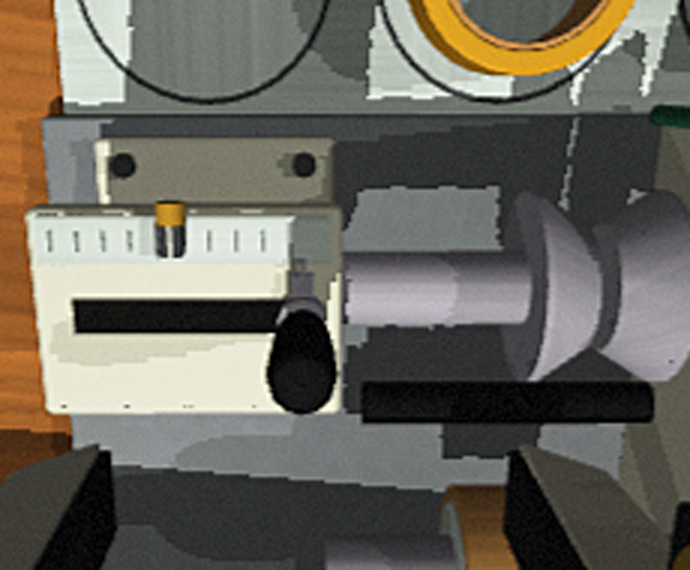

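The index line is at crop (171,240), the pointer tip at (301,263) and the centre of the grip top at about (302,380).

```bash
python3 - <<'E'
from h import *
d=np.load("w5.npz");r=lambda u,v,z:ray(d,150+u/3,80+v/3,z,d["T"])
y=-3.0146;tx=np.array([np.cos(y),np.sin(y)]);ty=np.array([np.sin(y),-np.cos(y)])
i,p,g=r(171,240,148),r(301,263,147),r(302,380,220)
t=bot.get_obs()["tool_pos"]
print(i,p,g,"travel",(i-p)[:2]@ty,"grip from tcp x,y",(g[:2]-t[:2])@tx,(g[:2]-t[:2])@ty)
E
```

```text
[ 634.46364475 -127.74601833  148.        ] [637.27713752 -79.14327614 147.        ] [656.37250497 -75.88626554 220.        ] travel -47.855023803248216 grip from tcp x,y -0.5780424236803207 -2.412343332210304
```

```bash
python3 -m crank '[[0,-0.002,0.03,0,0,0],[0,0,0.03,0,0,0],[0,0,0.02,0,0,0],[0,0,0,0,0,0],[0,0,0,0,0,0]]'
python3 -m crank '[[0,0,0,0,0,0],[0,0,0,0,0,0],[0,0,0,0,0,0],[0,0,0,0,0,0],[0,0,0,0,0,0]]' 0
python3 -m crank '[[0,0,0,0,0,0],[0,0,0,0,0,0],[0,0,0,0,0,0]]'
```

```text
time: 10.3
tool_pos: [656.8, -76.1, 179.5]
tcp_rot: [-3.141, 0.002, -3.015]
contact_force: [0.4, 0.5, -0.1]
grip_width: 91.7
finger_force: 0.0
time: 10.92
tool_pos: [656.4, -76.3, 177.9]
tcp_rot: [3.142, -0.0, -3.015]
contact_force: [-0.2, -0.6, -0.1]
grip_width: 46.5
finger_force: 0.0
time: 11.3
tool_pos: [656.4, -75.9, 177.8]
tcp_rot: [3.141, -0.0, -3.015]
contact_force: [-0.9, 0.8, 1.1]
grip_width: 19.0
finger_force: 29.4
```

Gripped. Now the pull.

```bash
python3 -m crank '[[0,-0.006,0,0,0,0],[0,-0.010,0,0,0,0],[0,-0.010,0,0,0,0],[0,-0.010,0,0,0,0],[0,-0.008,0,0,0,0]]'
python3 -m crank '[[0,-0.004,0,0,0,0],[0,0,0,0,0,0],[0,0,0,0,0,0],[0,0,0,0,0,0]]'
python3 - <<'E'
from h import *
o,c=wr("w6");print(o["tool_pos"],o["tcp_rot"])
s=bot.capture("side")["color"][180:300,250:380]
b=np.zeros((570,800,3),np.uint8);b[:384,:400]=cv2.resize(c["color"][130:258,190:323],(400,384),interpolation=cv2.INTER_CUBIC);b[:369,400:]=cv2.resize(s,(400,369),interpolation=cv2.INTER_CUBIC);cv2.imwrite("pics/m6.png",b[:390])
E
```

```text
time: 11.92
tool_pos: [661.4, -115.3, 177.8]
tcp_rot: [3.134, -0.001, -3.013]
contact_force: [-2.9, 15.3, 3.0]
grip_width: 19.1
finger_force: 29.7
time: 12.42
tool_pos: [662.0, -119.2, 177.8]
tcp_rot: [3.135, -0.001, -3.013]
contact_force: [-2.5, 13.6, 2.7]
grip_width: 18.9
finger_force: 29.6
[ 661.96535924 -119.19968562  177.75560893] [ 3.13452201e+00 -9.13486635e-04 -3.01268049e+00]
```

View pics/m6.png

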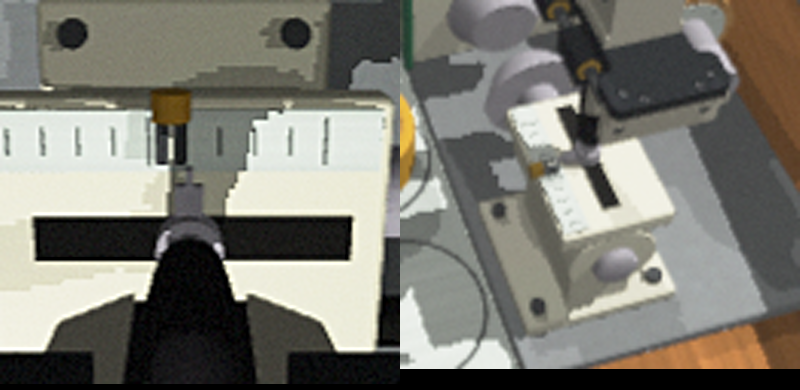

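The pointer tip, at about column 184, is 13 px to the right of the index line at column 171. That is roughly 3.7 mm short, which matches the measured TCP travel of 43.7 mm.

```bash
python3 -m crank '[[0,-0.002,0,0,0,0],[0,-0.002,0,0,0,0],[0,0,0,0,0,0],[0,0,0,0,0,0],[0,0,0,0,0,0]]'
python3 -m crank '[[0,0,0,0,0,0],[0,0,0,0,0,0],[0,0,0,0,0,0],[0,0,0,0,0,0]]'
python3 - <<'E'
from h import *
o,c=wr("w7")
cv2.imwrite("pics/w7c.png",cv2.resize(c["color"][150:215,190:323],None,fx=5,fy=5,interpolation=cv2.INTER_CUBIC))
E
```

```text
time: 13.15
tool_pos: [662.4, -122.9, 177.8]
tcp_rot: [3.134, -0.001, -3.013]
contact_force: [-2.2, 14.4, 2.0]
grip_width: 18.5
finger_force: 29.7
time: 13.65
tool_pos: [662.4, -122.9, 177.8]
tcp_rot: [3.134, -0.001, -3.012]
contact_force: [-2.0, 13.8, 3.1]
grip_width: 18.9
finger_force: 29.7
```

View pics/w7c.png

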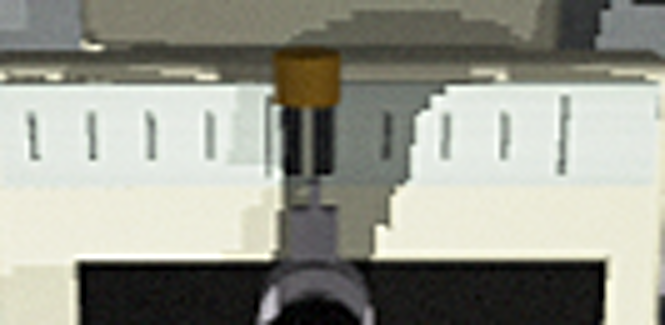

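The pointer tip (315) is about 1.5 mm from the index line (306), held steady at 29.7 N. I'm handing in now.

```bash
python3 -c "
from plant import bot
print(bot.close_job())"
```

```text
the job is handed in; nothing more can be done
None
```

The job is handed in, with no verdict returned: the full roll was slid flat into the middle ring (about 2 mm off centre) and let go, and the gripper is still holding the handle with its pointer about 1.5 mm from the index line.

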